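# Bar a vacuum pump over compression

## Robot

A 6-joint arm with a two-finger parallel gripper is mounted at the origin on the work surface. World frame = base frame: x ahead of the robot, y to its left, z up, the work surface at z = 0. Lengths are in m, angles in rad, forces in N, time in s.
With the tool pointing down it reaches from about 0.35 to 0.775 m from the base axis. Payload 5.5 kg.
Tool frame: the origin (TCP) lies between the finger pads; the fingertips stand 11 mm ahead of it and the grasp point (between the pads) lies 8 mm behind it (tips_ahead is the distance from the TCP to the fingertips, in m); z points along the fingers, y is the line along which they close (so a half turn about z gives the same grasp; the last joint's range is limited). The gripper opens to 85 mm and grips with 20 to 120 N. Pads are 22 mm wide; open, the fingers measure 114 mm over their backs; the gripper's body (76 mm by 85 mm) begins 54 mm behind the grasp point. The pads swing forward as they close: fully open they stand 13 mm farther back than shut.
Start: joints at [-1.26, 0.313, 0.046, 1.304, 0, 1.431], TCP at [0.251, -0.518, 0.242] pointing down, gripper open.
Joint ranges: [-2.76, 2.76], [-0.86, 1.69], [-1.03, 1.26], [-2.2, 2.34], [-1.47, 1.5], [-3.14, 3.14]. Speed limits (rad/s): [2.57, 2.57, 3.14, 3.14, 3.14, 3.14].

## Interface

Orientations are given as a unit quaternion [w, x, y, z].
In Python, from workcell import * gives the robot as it stands. The module is installed in compiled form; this text tells all that it offers.
- The arm moves only by the tool jog_arm, never from a script. Its argument "moves" is a list of rows, each an object with "fingers": the closure, from 0 (fully open) to 1 (shut); "slide": the shift along the tool's x, y, z in mm, a list of three; "angular": the turn, a rotation vector about the tool's x, y, z in degrees, a list of three. A call has 1 to 10 rows; each row is the pose to reach, as a shift and turn from the pose commanded when the call began, along the tool's axes at that moment; what a row does not reach only later rows make up. A row lasts 1/12 s, in which the tool goes at most 41.7 mm and 7.16 degrees, less where a joint would pass 70% of its speed; a pose out of reach is approached as far as the arm can. A call with a gripper value outside its range is refused whole. The fingers move at their own pace and stop on an object; "squeeze" is the grip in N (left out, the last holds). Time passes only in rows, so rows that repeat a pose let the fingers close. It gives the time, the measured TCP pose, the force, the opening and the grip force at its end, in the units of the state.
- get_state(): the state, without advancing time (a new reading comes with each control period).
- read_camera(name): name is "side" or "top" or "wrist"; returns a dict with "color" (400x640x3 uint8, red, green, blue), "fovy" (degrees; the focal length in pixels is half the picture's height over the tangent of half this angle, whatever the lens; pixels are square), "cx", "cy" (the principal point, pixels), "world_from_camera" (4x4, takes a point from camera to world coordinates); the wrist camera has in their place "tool_from_camera" (4x4, takes a point from camera to tool coordinates, whose origin is the TCP and whose axes are the flange's). Camera axes: x right, y down, z forward; pixel columns grow to the right and rows downward; lengths in m; the calibration is good to about 2 mm. A picture is of the moment at which its call begins: read the wrist's pose just before it. There is no depth.
- hand_in(): hands the job in; it is judged then, once.
Trained networks look in a picture, given as the dict that the camera call returned (one of the last four; its "shot" number tells which), for a name from the list of things; names that differ only in an ending like _2 or _b are one class to them, and where a whole thing is asked for, a point or a joint stands for the part that bears it (a point fixed in the world has none). Each returns a list of dicts, best first, with "p" (0 to 1); they miss things now and then, are a little off and sometimes report something else, mostly with a low value. They report only what shows in the picture. A call takes as long as a camera call.
- look_for(target, picture): "point" ([column, row] in pixels, amid what is visible of it).
- tip_of(target, picture): "point" ([column, row] in pixels: a listed point, or the origin of a listed thing).
The state is a dict: "clock": time; "joint_pos": joint angles; "qvel": joint speeds; "tau": joint torques, N m; "tcp_pos": TCP position; "orientation": TCP orientation; "wrist_force": force on the tool from outside, world axes, zero at the start; "ft_torque": the same for the moment, N m; "finger_gap": finger opening in m; "grip_force": force on a finger pad.
Only numpy, scipy, OpenCV 4.12 (cv2) and the standard library are available. Lean on these libraries where they do the work, as an engineer would, in place of code of your own. Each camera call takes 0.05 s, during which the arm holds its last target. There are 200 camera calls.

## Task

Pull the orange-headed stop pin out of the pump and put it in the small white tray. Then take the black knob and turn the flywheel counter-clockwise (seen from above) over its compression: the resistance builds up, peaks and fades; stop just past the top, once the push you need has clearly dropped below the plain drag but before it is mostly gone, and let go there so that the wheel stays put. Do not overshoot or let it run on, do not squeeze the knob hard, and leave everything else on the bench as it is.

Things in the scene. Friction and masses are not known exactly. Their poses are not given: they have to be found in the camera images.
- pump: Small bench vacuum pump bolted to the table: grey base plate 250 x 220 x 15 mm, blue gear case, aluminium barrel towards its own +y. Origin: on the table, on the vertical axis of the flywheel; z up. The pin socket, a steel block 34 mm square and 55 mm high (to the table), lies at (+86, -41) mm in this frame. At the start, compression may help or hinder the turning by up to 5 N at the knob.
- wheel: Flywheel, a disc 156 mm across with yellow lug and black knob; origin on the table under its vertical axis, flat top 91 mm above the table. Turns counter-clockwise seen from above, 5 rad in all; starts 0 to 1.1 rad from its clockwise end. The top of compression is 1.55 to 2.65 rad ahead of the start; it is clamped on its shaft at an unknown angle, so no mark shows where.
- hub (a point): Centre of the hub nut's top, on the flywheel's axis, 99 mm above the table. Push needed at the knob: plain drag 5.7 N, plus compression: up to 7 N more (13 N in all) about 1 rad before the top, then fading; just the drag (5.7 N) at the top, about 5.3 N 0.03 rad past it, 3.6 N at 0.2 rad, 2 N at 0.35 rad, 0 at 0.6 rad, beyond which it runs away. Stop 0.03 to 0.35 rad past the top.
- knob_grip (a point): Middle of the grip of the black knob: an upright cylinder, 22 mm across, free to spin on its own axis, 94 to 138 mm above the table, 70 mm from the wheel's axis. This point is on its axis 120 mm above the table. Hollow plastic: squeeze it with no more than about 30 N.
- pin_head (a point): Centre of the orange head (24 mm across, 30 mm high) of the stop pin; z up along the pin. The steel shank below is 12 mm across, 70 mm long, its lowest 22 mm in the socket with 0.75 mm play; head centre 118 mm above the table while seated. It stands in the way of the wheel's yellow lug: the wheel cannot reach the top until it is out. Mass about 70 g.
- pin: The stop pin; origin at the foot of its shank, 85 mm below the centre of its head.
- tray_floor (a point): Centre of the inner floor of the small white tray, 4 mm above the table; tray 150 mm (its x) by 120 mm (its y), walls 4 mm thick and 30 mm high, fixed.
- stem_end (a point): Tip of a thin brass stem low on the pump's -x side. It creeps 0.3 mm towards the pump's +x per radian of wheel turn: a record of the turn for the judge, far too fine to read from measured positions or pictures.
- cup_a: Bystander: clear sample cup, 82 mm across, 85 mm high; origin under its middle.
- cup_b: Bystander: clear sample cup, 82 mm across, 85 mm high; origin under its middle.
- cup_stack: Bystander: stack of clear cups, 82 mm across, 140 mm high; origin under its middle.
- bottle: Bystander: white bottle, 60 mm across, 140 mm high; origin under its middle.
- jar: Bystander: amber jar, 64 mm across, 80 mm high; origin under its middle.
- pen: Bystander: red pen, 142 mm long, lying; origin under its middle.
- stick: Bystander: flat wooden stick 150 x 18 x 4 mm; origin under its middle.

How it is judged:
By the outcome, as a careful person would: the job done as asked, in the order asked, and still so for the second after the job is handed in, with the robot touching nothing.
It also fails if it takes over 72 s, if anything falls off the work surface, if the arm or the gripper's body presses on something with over 40 N, if the wrist force passes 120 N, or if a joint passes its speed limit or range.

## Working session

There is one attempt and no reset: what is moved stays moved. The work goes in short steps, Python scripts to look and compute and a tool call to move; the robot and the scene stay as the last step left them, time stands still between calls to the robot, and variables do not carry over. Pictures are saved under pics/ and viewed, at most 10 in all, crops included, and the job is handed in when it is done.

Besides the shell and the picture viewer there is one more tool, called by a JSON object that holds its "method" and its "body", one argument or row to a line. jog_arm: Moves the arm, as the interface text tells. Its arguments: {"type":"object","properties":{"moves":{"type":"array","items":{"type":"object","properties":{"fingers":{"type":"number"},"slide":{"type":"array","items":{"type":"number"}},"angular":{"type":"array","items":{"type":"number"}}}}},"squeeze":{"type":"number"}},"required":["moves"]}

```bash
mkdir -p pics
cat > h.py <<'E'
from workcell import *
import numpy as np, cv2
from scipy.spatial.transform import Rotation as R
def rot(q): return R.from_quat([q[1],q[2],q[3],q[0]]).as_matrix()
def ray(pic,uv,st=None):
    f=200/np.tan(np.radians(pic['fovy'])/2)
    d=np.array([(uv[0]-pic['cx'])/f,(uv[1]-pic['cy'])/f,1])
    if 'world_from_camera' in pic: T=np.array(pic['world_from_camera'])
    else:
        W=np.eye(4);W[:3,:3]=rot(st['orientation']);W[:3,3]=st['tcp_pos'];T=W@np.array(pic['tool_from_camera'])
    return T[:3,3],T[:3,:3]@d
def at_z(pic,uv,z,st=None):
    o,d=ray(pic,uv,st); return o+d*(z-o[2])/d[2]
def tri(rs):
    A=0;b=0
    for o,d in rs:
        d=d/np.linalg.norm(d);P=np.eye(3)-np.outer(d,d);A=A+P;b=b+P@o
    return np.linalg.solve(A,b)
def save(pic,n): cv2.imwrite('pics/'+n+'.png',cv2.cvtColor(pic['color'],cv2.COLOR_RGB2BGR))
E
python3 - <<'E'
from h import *
np.set_printoptions(precision=4,suppress=True)
st=get_state(); print(st)
Z=dict(hub=.099,knob_grip=.12,pin_head=.118,tray_floor=.004,pump=0,wheel=0,cup_a=0,cup_stack=0,bottle=0,jar=0,pen=0,stick=0,stem_end=.03)
for c in ['top','side','wrist']:
    p=read_camera(c); save(p,c+'0')
    print(c,p['fovy'],p.get('world_from_camera',p.get('tool_from_camera')))
    for n,z in Z.items():
        for r in tip_of(n,p)[:3]:
            if r['p']>.2: print(n,np.round(r['point'],1),round(r['p'],2),at_z(p,r['point'],z,st))
E
```

```text
{'clock': 0.0, 'joint_pos': array([-1.2596,  0.314 ,  0.045 ,  1.3036, -0.    ,  1.4312]), 'qvel': array([ 0.0011, -0.0009, -0.0015,  0.0004,  0.0008,  0.001 ]), 'tau': array([ -0.0012, -48.0627,  29.8535,   0.0192,  -0.0003,   0.    ]), 'tcp_pos': array([ 0.2504, -0.5171,  0.2414]), 'orientation': array([-0.0009,  0.9747,  0.2235, -0.0001]), 'wrist_force': array([-0.3564, -0.5823,  0.0549]), 'ft_torque': array([-0.0486, -0.0272,  0.01  ]), 'grip_force': 0.0, 'finger_gap': 0.08534506009262158}
top 48.37179752985496 [[-0.0019 -0.9922  0.1244  0.3562]
 [-1.      0.0013 -0.0051  0.0533]
 [ 0.0049 -0.1244 -0.9922  1.5747]
 [ 0.      0.      0.      1.    ]]
hub [315.1 191.7] 0.66 [0.5545 0.0612 0.099 ]
knob_grip [255.5 247.4] 0.7 [0.3697 0.2545 0.12  ]
knob_grip [331.7 190.3] 0.63 [0.5563 0.0064 0.12  ]
pin_head [318.7 166.6] 0.6 [0.6361 0.0491 0.118 ]
tray_floor [435.7 228.7] 0.59 [ 0.4351 -0.3635  0.004 ]
pump [311.5 196.9] 0.96 [0.5491 0.0746 0.    ]
pump [331.8 192.8] 0.34 [0.5638 0.0022 0.    ]
wheel [311.8 196. ] 0.87 [0.5523 0.0735 0.    ]
cup_a [216.8 215.1] 0.94 [0.4846 0.4098 0
[... 966 characters left out ...]
[241.4 334.3] 0.66 [0.6243 0.3892 0.    ]
cup_a [296.5 360.2] 0.59 [0.4912 0.4177 0.    ]
cup_stack [359.7 393.1] 0.82 [0.3501 0.4537 0.    ]
bottle [242.2 194.4] 0.97 [ 0.7621 -0.0086  0.    ]
bottle [240.6 333.3] 0.44 [0.6268 0.3874 0.    ]
bottle [274.1 185.4] 0.22 [ 0.6832 -0.0635  0.    ]
jar [309.2 128.8] 0.84 [ 0.6434 -0.3404  0.    ]
jar [359.7 393.4] 0.36 [0.35   0.4543 0.    ]
pen [365.4 302.1] 0.51 [0.3681 0.2501 0.    ]
stick [228.9 263.7] 0.68 [0.7163 0.2214 0.    ]
stem_end [357.4 235.1] 0.59 [0.4158 0.0838 0.03  ]
wrist 59.157299951848444 [[ 0.0006 -0.9526 -0.3042  0.0768]
 [ 1.      0.0003  0.0011 -0.0011]
 [-0.0009 -0.3042  0.9526 -0.1313]
 [ 0.      0.      0.      1.    ]]
```

Run:
```python
import cv2
a=cv2.imread('pics/top0.png')[90:290,180:480];b=cv2.imread('pics/side0.png')[100:320,190:450]
cv2.imwrite('pics/a.png',cv2.resize(a,None,fx=2.6,fy=2.6,interpolation=2));cv2.imwrite('pics/b.png',cv2.resize(b,None,fx=2.7,fy=2.7,interpolation=2))
```

```text
(no output)
```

View pics/a.png

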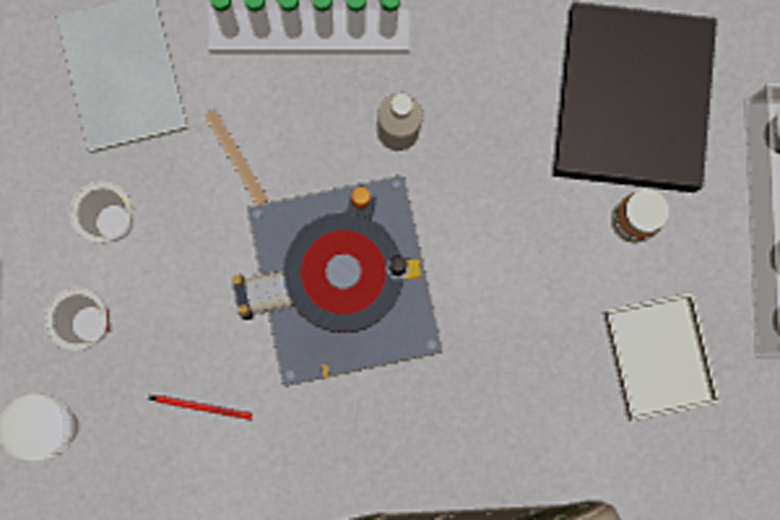

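View pics/b.png

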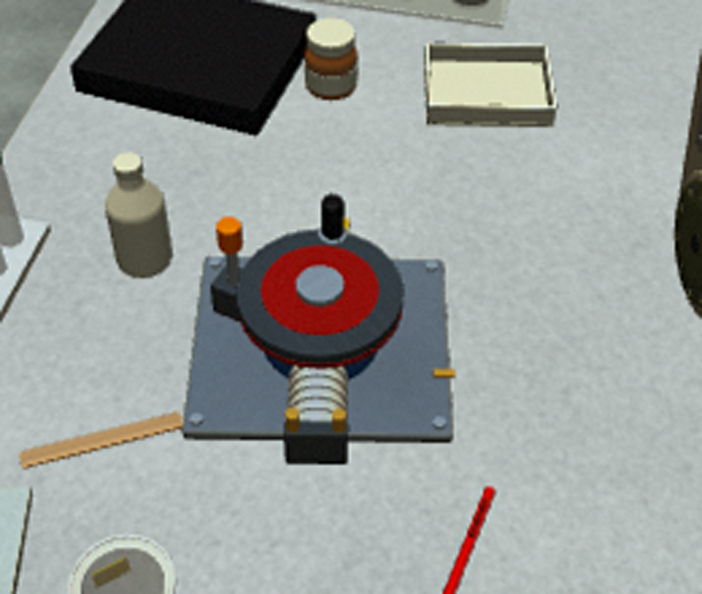

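The top view shows the orange pin at full-picture pixel (319,165), the hub at (312,194), the knob at (333,192) and the tray around (434,227). The side view agrees. I'm moving over the pump for a wrist look, then I'll refine the measurements.

{"method": "jog_arm", "body": {
  "moves": [
    {"slide": [283, -183, 0], "angular": [0, 0, 6], "fingers": 0},
    {"slide": [566, -367, 0], "angular": [0, 0, 12]},
    {"slide": [566, -367, 0], "angular": [0, 0, 12]},
    {"slide": [566, -367, 0], "angular": [0, 0, 12]},
    {"slide": [566, -367, 0], "angular": [0, 0, 12]},
    {"slide": [566, -367, 0], "angular": [0, 0, 12]},
    {"slide": [566, -367, 0], "angular": [0, 0, 12]},
    {"slide": [566, -367, 0], "angular": [0, 0, 12]},
    {"slide": [566, -367, 0], "angular": [0, 0, 12]},
    {"slide": [566, -367, 0], "angular": [0, 0, 12]}
  ]
}}

```text
schema error: expected keys fingers, slide, angular
```

{"method": "jog_arm", "body": {
  "moves": [
    {"slide": [566, -367, 0], "angular": [0, 0, 12], "fingers": 0},
    {"slide": [566, -367, 0], "angular": [0, 0, 12], "fingers": 0},
    {"slide": [566, -367, 0], "angular": [0, 0, 12], "fingers": 0},
    {"slide": [566, -367, 0], "angular": [0, 0, 12], "fingers": 0},
    {"slide": [566, -367, 0], "angular": [0, 0, 12], "fingers": 0},
    {"slide": [566, -367, 0], "angular": [0, 0, 12], "fingers": 0},
    {"slide": [566, -367, 0], "angular": [0, 0, 12], "fingers": 0},
    {"slide": [566, -367, 0], "angular": [0, 0, 12], "fingers": 0},
    {"slide": [566, -367, 0], "angular": [0, 0, 12], "fingers": 0},
    {"slide": [566, -367, 0], "angular": [0, 0, 12], "fingers": 0}
  ]
}}

```text
clock: 2.93
tcp_pos: [0.4671, -0.1593, 0.2426]
orientation: [0.0, 0.993, 0.12, 0.0]
wrist_force: [0.5, -0.5, 0.2]
finger_gap: 0.0854
grip_force: 0.0
```

```bash
cat >> h.py <<'E'
def to(p,yaw=None,st=None):
    """tool-axis slide (mm) and z turn (deg) from the measured pose to world p with tool x at yaw deg"""
    st=st or get_state();M=rot(st['orientation']);y0=np.degrees(np.arctan2(M[1,0],M[0,0]))
    s=1000*M.T@(np.array(p)-st['tcp_pos'])
    print('t',round(st['clock'],2),'tcp',np.round(st['tcp_pos'],4),'yaw',round(y0,1),'slide',np.round(s,1),'turnz',None if yaw is None else round((y0-yaw+180)%360-180,1))
E
python3 -c "
from h import *
to([.6,.06,.241],13.5)"
```

```text
t 2.93 tcp [ 0.4671 -0.1593  0.2426] yaw 13.8 slide [ 181.4 -181.2    1.6] turnz 0.3
```

{"method": "jog_arm", "body": {
  "moves": [
    {"slide": [181, -181, 0], "angular": [0, 0, 0], "fingers": 0},
    {"slide": [181, -181, 0], "angular": [0, 0, 0], "fingers": 0},
    {"slide": [181, -181, 0], "angular": [0, 0, 0], "fingers": 0},
    {"slide": [181, -181, 0], "angular": [0, 0, 0], "fingers": 0},
    {"slide": [181, -181, 0], "angular": [0, 0, 0], "fingers": 0},
    {"slide": [181, -181, 0], "angular": [0, 0, 0], "fingers": 0},
    {"slide": [181, -181, 0], "angular": [0, 0, 0], "fingers": 0},
    {"slide": [181, -181, 0], "angular": [0, 0, 0], "fingers": 0},
    {"slide": [181, -181, 0], "angular": [0, 0, 0], "fingers": 0}
  ]
}}

```text
clock: 3.68
tcp_pos: [0.5986, 0.0579, 0.2418]
orientation: [0.0, 0.993, 0.121, -0.001]
wrist_force: [-0.4, -0.4, -0.4]
finger_gap: 0.0852
grip_force: 0.0
```

Run:
```python
from h import *
np.set_printoptions(precision=4,suppress=True)
st=get_state()
p=read_camera('wrist'); save(p,'w1')
for n,z in dict(hub=.099,knob_grip=.12,pin_head=.118).items():
    for r in tip_of(n,p)[:2]:
        print(n,np.round(r['point'],1),round(r['p'],2),at_z(p,r['point'],z,st))
to([.637,.047,.11],13.5,st)
```

```text
hub [285.  236.4] 0.58 [0.5423 0.0749 0.099 ]
knob_grip [375.7 260.7] 0.74 [ 0.549  -0.0002  0.12  ]
knob_grip [344.9 135.5] 0.49 [0.6401 0.0502 0.12  ]
pin_head [346.5 136.3] 0.81 [0.6395 0.0487 0.118 ]
pin_head [248.8 309.2] 0.57 [0.4778 0.0906 0.118 ]
t 3.68 tcp [0.5986 0.0579 0.2418] yaw 13.9 slide [ 34.8  19.8 131.8] turnz 0.4
```

View pics/w1.png

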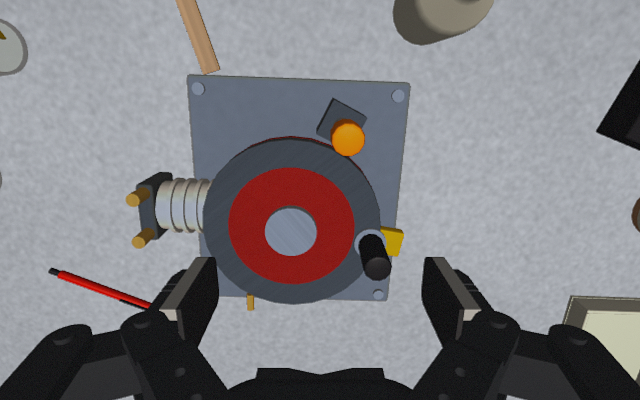

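The wrist view shows the orange head top at (348,138), the hub nut at (290,232), the knob top at (377,267) and the lug at (392,241). I'll segment by colour for better accuracy.

Run:
```python
from h import *
np.set_printoptions(precision=4,suppress=True)
st=get_state()
def blob(p,lo,hi,box):
    hsv=cv2.cvtColor(p['color'],cv2.COLOR_RGB2HSV);m=cv2.inRange(hsv,lo,hi);k=np.zeros_like(m);x0,y0,x1,y1=box;k[y0:y1,x0:x1]=m[y0:y1,x0:x1]
    c=max(cv2.findContours(k,0,2)[0],key=cv2.contourArea);M=cv2.moments(c);h=cv2.convexHull(c);return (M['m10']/M['m00'],M['m01']/M['m00']),cv2.fitEllipse(h),cv2.contourArea(c)
B=dict(wrist=[(320,105,385,170),(220,160,365,290)],top=[(305,155,335,180),(285,170,340,215)],side=[(262,175,290,200),(280,185,340,230)])
ro=[];rr=[]
for c in B:
    p=read_camera(c)
    o=blob(p,(8,150,120),(22,255,255),B[c][0]); e=blob(p,(0,150,60),(6,255,255),B[c][1])
    print(c,'orange',np.round(o[0],1),o[2],at_z(p,o[0],.122,st),'red disc',np.round(e[1],1),at_z(p,e[1][0],.091,st))
    ro.append(ray(p,o[0],st));rr.append(ray(p,e[1][0],st))
print(tri(ro),tri(ro[1:]),tri(rr),tri(rr[1:]))
```

```text
Traceback (most recent call last):
ValueError: setting an array element with a sequence. The requested array has an inhomogeneous shape after 1 dimensions. The detected shape was (3,) + inhomogeneous part.
```

Run:
```python
from h import *
np.set_printoptions(precision=4,suppress=True)
st=get_state()
def blob(p,lo,hi,box):
    hsv=cv2.cvtColor(p['color'],cv2.COLOR_RGB2HSV);m=cv2.inRange(hsv,lo,hi);k=np.zeros_like(m);x0,y0,x1,y1=box;k[y0:y1,x0:x1]=m[y0:y1,x0:x1]
    c=max(cv2.findContours(k,0,2)[0],key=cv2.contourArea);M=cv2.moments(c);h=cv2.convexHull(c);return (M['m10']/M['m00'],M['m01']/M['m00']),cv2.fitEllipse(h),cv2.contourArea(c)
B=dict(wrist=[(320,105,385,170),(220,160,365,290)],top=[(305,155,335,180),(285,170,340,215)],side=[(262,175,290,200),(280,185,340,230)])
ro=[];rr=[]
for c in B:
    p=read_camera(c); p['color']=cv2.cvtColor(cv2.imread(f"pics/{dict(wrist='w1',top='top0',side='side0')[c]}.png"),cv2.COLOR_BGR2RGB)
    o=blob(p,(8,150,120),(22,255,255),B[c][0]); e=blob(p,(0,150,60),(6,255,255),B[c][1])
    print(c,'orange',np.round(o[0],1),o[2],at_z(p,o[0],.122,st),'red disc',np.round(e[1][0],1),np.round(e[1][1],1),at_z(p,e[1][0],.091,st))
    ro.append(ray(p,o[0],st));rr.append(ray(p,e[1][0],st))
print(tri(ro),tri(ro[1:]),tri(rr),tri(rr[1:]))
```

```text
wrist orange [347.9 139. ] 818.5 [0.6383 0.0459 0.122 ] red disc [291.  225.3] [115.6 126.1] [0.5499 0.0707 0.091 ]
top orange [318.4 165. ] 30.0 [0.6408 0.0502 0.122 ] red disc [311.6 194.2] [31.9 32.1] [0.5472 0.0731 0.091 ]
side orange [274.1 183.3] 36.0 [0.6442 0.039  0.122 ] red disc [308. 207.] [32.8 43.2] [0.5483 0.0711 0.091 ]
[0.6397 0.0488 0.133 ] [0.6391 0.0504 0.1345] [0.5483 0.0715 0.0902] [0.5473 0.0731 0.0934]
```

{"method": "jog_arm", "body": {
  "squeeze": 40,
  "moves": [
    {"slide": [37.5, 20.5, 30], "angular": [0, 0, 0], "fingers": 0},
    {"slide": [37.5, 20.5, 70], "angular": [0, 0, 0], "fingers": 0},
    {"slide": [37.5, 20.5, 100], "angular": [0, 0, 0], "fingers": 0.2},
    {"slide": [37.5, 20.5, 130], "angular": [0, 0, 0], "fingers": 0.3},
    {"slide": [37.5, 20.5, 130], "angular": [0, 0, 0], "fingers": 0.4},
    {"slide": [37.5, 20.5, 130], "angular": [0, 0, 0], "fingers": 0.5}
  ]
}}

```text
clock: 4.58
tcp_pos: [0.6386, 0.0465, 0.1109]
orientation: [-0.0, 0.993, 0.12, -0.002]
wrist_force: [0.4, -0.4, 0.9]
finger_gap: 0.043
grip_force: 0.0
```

Run:
```python
from h import *
p=read_camera('wrist'); save(p,'w2')
to([.640,.047,.112],13.5)
```

```text
t 4.63 tcp [0.6404 0.0465 0.1132] yaw 13.8 slide [-0.3 -0.5  1.2] turnz 0.3
```

View pics/w2.png

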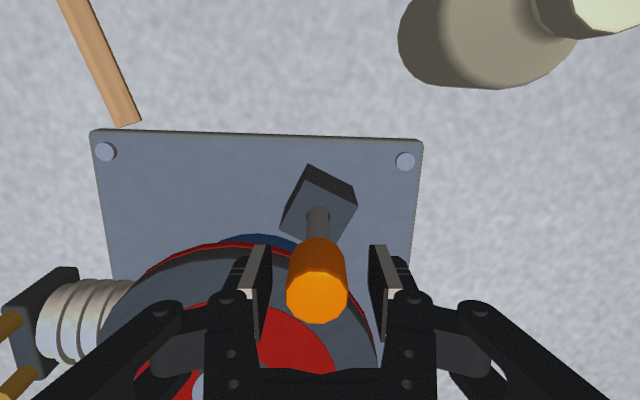

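The head at (317,300) sits midway between the pads at columns 268 and 371. I'll close and lift.

{"method": "jog_arm", "body": {
  "moves": [
    {"slide": [0, 0, 0], "angular": [0, 0, 0], "fingers": 1},
    {"slide": [0, 0, 0], "angular": [0, 0, 0], "fingers": 1},
    {"slide": [0, 0, 0], "angular": [0, 0, 0], "fingers": 1},
    {"slide": [0, 0, 0], "angular": [0, 0, 0], "fingers": 1},
    {"slide": [0, 0, -8], "angular": [0, 0, 0], "fingers": 1},
    {"slide": [0, 0, -20], "angular": [0, 0, 0], "fingers": 1},
    {"slide": [0, 0, -35], "angular": [0, 0, 0], "fingers": 1},
    {"slide": [0, 0, -60], "angular": [0, 0, 0], "fingers": 1},
    {"slide": [0, 0, -90], "angular": [0, 0, 0], "fingers": 1},
    {"slide": [0, 0, -110], "angular": [0, 0, 0], "fingers": 1}
  ]
}}

```text
clock: 5.47
tcp_pos: [0.6406, 0.0468, 0.2259]
orientation: [0.0, 0.993, 0.12, 0.001]
wrist_force: [-0.2, 0.4, -0.7]
finger_gap: 0.0225
grip_force: 39.2
```

Run:
```python
from h import *
p=read_camera('side'); save(p,'s2'); q=read_camera('wrist')
cv2.imwrite('pics/s2.png',cv2.cvtColor(np.hstack([cv2.resize(p['color'][60:260,180:480],(450,300)),cv2.resize(q['color'],(350,300))]),cv2.COLOR_RGB2BGR))
p=read_camera('top')
# tray corners from first top picture
im=cv2.imread('pics/top0.png')
t0=tip_of('tray_floor',p); print([(r['point'],r['p'],at_z(p,r['point'],.004)) for r in t0[:2]])
for u,v in [(604,312),(690,294),(716,402),(630,420)]: print(at_z(p,(180+u/2.6,90+v/2.6),.03))
to([.435,-.365,.25],13.5)
```

```text
[([431.8, 227.8], 0.91, array([ 0.43825583, -0.34983751,  0.004     ]))]
[ 0.49897591 -0.27719765  0.03      ]
[ 0.52308363 -0.39355303  0.03      ]
[ 0.37876053 -0.42279172  0.03      ]
[ 0.35525773 -0.30769764  0.03      ]
t 5.67 tcp [0.6406 0.0468 0.2233] yaw 13.8 slide [-298.   350.7  -27. ] turnz 0.3
```

View pics/s2.png

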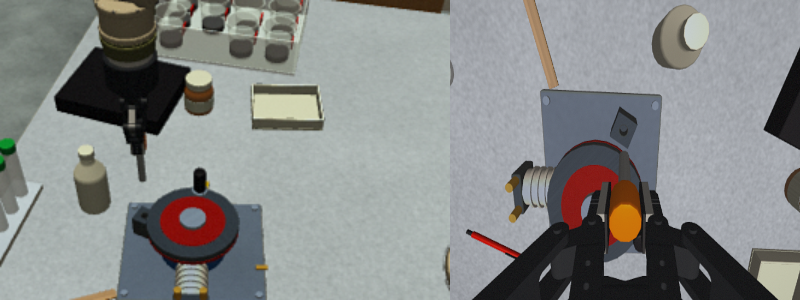

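The pin is out and the socket is empty. I'm carrying it to the tray, which measures centre (0.439,-0.350) with its long axis at 12°, tilting on the way so it can be laid down.

{"method": "jog_arm", "body": {
  "moves": [
    {"slide": [-20, 20, -30], "angular": [0, 5, 0], "fingers": 1},
    {"slide": [-306, 336, -30], "angular": [0, 55, 0], "fingers": 1},
    {"slide": [-306, 336, -30], "angular": [0, 55, 0], "fingers": 1},
    {"slide": [-306, 336, -30], "angular": [0, 55, 0], "fingers": 1},
    {"slide": [-306, 336, -30], "angular": [0, 55, 0], "fingers": 1},
    {"slide": [-306, 336, -30], "angular": [0, 55, 0], "fingers": 1},
    {"slide": [-306, 336, -30], "angular": [0, 55, 0], "fingers": 1},
    {"slide": [-306, 336, -30], "angular": [0, 55, 0], "fingers": 1},
    {"slide": [-306, 336, -30], "angular": [0, 55, 0], "fingers": 1},
    {"slide": [-306, 336, -30], "angular": [0, 55, 0], "fingers": 1}
  ]
}}

```text
clock: 6.5
tcp_pos: [0.4485, -0.2986, 0.2488]
orientation: [-0.058, 0.881, 0.104, 0.458]
wrist_force: [1.2, 0.0, -0.5]
finger_gap: 0.0229
grip_force: 39.5
```

Run:
```python
from h import *
to([.424,-.353,.15],12);s=get_state();M=rot(s['orientation']);print(M.round(3),s['joint_pos'].round(2))
```

```text
t 6.5 tcp [ 0.4485 -0.2986  0.2488] yaw 13.2 slide [-101.7   47.7   26.5] turnz 1.2
[[ 0.558  0.236  0.795]
 [ 0.13  -0.972  0.197]
 [ 0.819 -0.006 -0.573]] [-1.21  0.05 -0.59  0.77  0.95  1.78]
```

{"method": "jog_arm", "body": {
  "moves": [
    {"slide": [-50, 30, 0], "angular": [0, 0, 0], "fingers": 1},
    {"slide": [-90, 48, 15], "angular": [0, 0, 0], "fingers": 1},
    {"slide": [-120, 48, 40], "angular": [0, 0, 0], "fingers": 1},
    {"slide": [-150, 48, 62], "angular": [0, 0, 0], "fingers": 1},
    {"slide": [-175, 48, 78], "angular": [0, 0, 0], "fingers": 1},
    {"slide": [-175, 48, 78], "angular": [0, 0, 0], "fingers": 1}
  ]
}}

```text
clock: 7.0
tcp_pos: [0.4256, -0.3499, 0.0553]
orientation: [-0.062, 0.882, 0.102, 0.456]
wrist_force: [0.4, 1.3, -0.5]
finger_gap: 0.0227
grip_force: 39.7
```

Run:
```python
from h import *
p=read_camera('side'); q=read_camera('wrist')
cv2.imwrite('pics/s3.png',cv2.cvtColor(np.hstack([cv2.resize(p['color'][60:220,280:480],(400,320)),cv2.resize(q['color'],(400,320))]),cv2.COLOR_RGB2BGR))
to([.424,-.353,.06],12)
```

```text
t 7.1 tcp [ 0.4274 -0.3527  0.0624] yaw 13.2 slide [-3.9 -0.6 -1.4] turnz 1.2
```

View pics/s3.png

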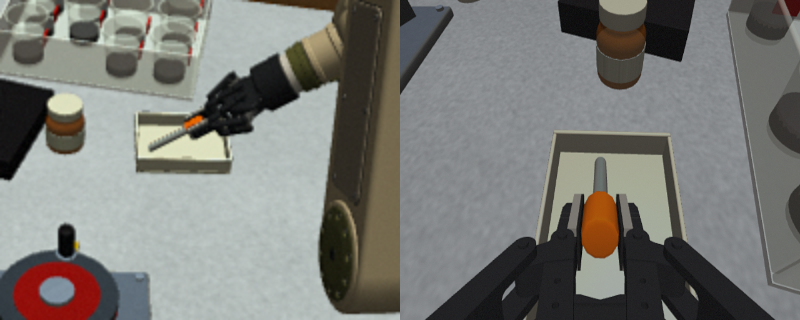

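The pin points into the tray, with its foot inside the far wall. Now I'll release it and back out along the tool axis.

{"method": "jog_arm", "body": {
  "squeeze": 20,
  "moves": [
    {"slide": [0, 0, 0], "angular": [0, 0, 0], "fingers": 0.5},
    {"slide": [0, 0, 0], "angular": [0, 0, 0], "fingers": 0.5},
    {"slide": [0, 0, 0], "angular": [0, 0, 0], "fingers": 0.5},
    {"slide": [0, 0, 0], "angular": [0, 0, 0], "fingers": 0.5},
    {"slide": [20, 0, -20], "angular": [0, 0, 0], "fingers": 0.5},
    {"slide": [45, 0, -40], "angular": [0, 0, 0], "fingers": 0.5},
    {"slide": [70, 0, -60], "angular": [0, 0, 0], "fingers": 0.5},
    {"slide": [110, 0, -70], "angular": [0, 0, 0], "fingers": 0.5},
    {"slide": [140, 0, -90], "angular": [0, 0, 0], "fingers": 0.5}
  ]
}}

```text
clock: 7.85
tcp_pos: [0.4353, -0.353, 0.2339]
orientation: [-0.054, 0.88, 0.108, 0.459]
wrist_force: [0.7, 0.0, 0.4]
finger_gap: 0.0426
grip_force: 0.0
```

Run:
```python
from h import *
p=read_camera('side'); q=read_camera('wrist')
cv2.imwrite('pics/s4.png',cv2.cvtColor(np.hstack([cv2.resize(p['color'][60:220,280:480],(400,320)),cv2.resize(q['color'],(400,320))]),cv2.COLOR_RGB2BGR))
to([.549,0,.25]);s=get_state();print(rot(s['orientation']).round(3),s['joint_pos'].round(2))
```

```text
t 7.95 tcp [ 0.436  -0.3559  0.2384] yaw 15.1 slide [ 124.8 -318.1  150.9] turnz None
[[ 0.552  0.24   0.798]
 [ 0.149 -0.971  0.189]
 [ 0.82   0.014 -0.572]] [-1.28  0.16 -0.49  0.85  0.96  1.65]
```

View pics/s4.png

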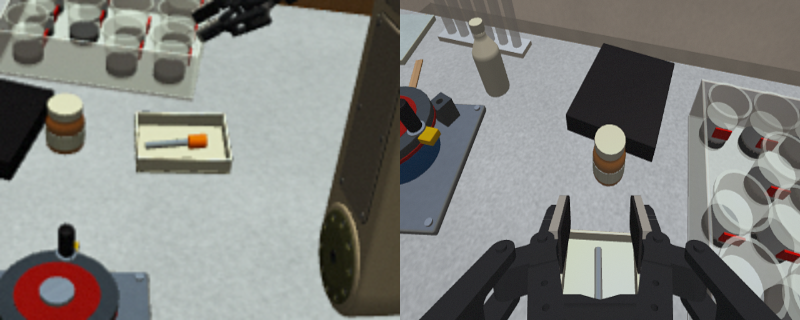

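The pin lies in the tray. Next, work out the hover pose above the knob with the tool down, tool x toward the hub and fingers tangential.

```bash
cat >> h.py <<'E'
H=np.array([.5487,.0715]);YOFF=180
def goal(yaw):
    a=np.radians(yaw);return np.array([[np.cos(a),np.sin(a),0],[np.sin(a),-np.cos(a),0],[0,0,-1]])
def full(p,yaw,st=None):
    st=st or get_state();M=rot(st['orientation'])
    print('slide',np.round(1000*M.T@(np.array(p)-st['tcp_pos']),1),'rv',np.round(np.degrees(R.from_matrix(M.T@goal(yaw)).as_rotvec()),1))
E
python3 -c "
from h import *
full([.549,.0015,.21],90.4)"
```

```text
slide [  92.2 -320.1  174. ] rv [ 37.2 -45.9 -69.8]
```

{"method": "jog_arm", "body": {
  "moves": [
    {"slide": [92, -320, 174], "angular": [37.2, -45.9, -69.8], "fingers": 0.4},
    {"slide": [92, -320, 174], "angular": [37.2, -45.9, -69.8], "fingers": 0.4},
    {"slide": [92, -320, 174], "angular": [37.2, -45.9, -69.8], "fingers": 0.4},
    {"slide": [92, -320, 174], "angular": [37.2, -45.9, -69.8], "fingers": 0.4},
    {"slide": [92, -320, 174], "angular": [37.2, -45.9, -69.8], "fingers": 0.4},
    {"slide": [92, -320, 174], "angular": [37.2, -45.9, -69.8], "fingers": 0.4},
    {"slide": [92, -320, 174], "angular": [37.2, -45.9, -69.8], "fingers": 0.4},
    {"slide": [92, -320, 174], "angular": [37.2, -45.9, -69.8], "fingers": 0.4},
    {"slide": [92, -320, 174], "angular": [37.2, -45.9, -69.8], "fingers": 0.4},
    {"slide": [92, -320, 174], "angular": [37.2, -45.9, -69.8], "fingers": 0.4}
  ]
}}

```text
clock: 8.78
tcp_pos: [0.5481, 0.0108, 0.2072]
orientation: [-0.018, 0.784, 0.611, 0.113]
wrist_force: [-0.7, -0.3, 0.1]
finger_gap: 0.0512
grip_force: 0.0
```

```bash
python3 -c "
from h import *
full([.549,.0015,.21],90.4);print(get_state()['joint_pos'].round(2))"
```

```text
slide [-8.1  3.6 -4.1] rv [  7.7 -10.6 -14.5]
[-0.23  0.17 -0.25  1.04  0.2   1.6 ]
```

{"method": "jog_arm", "body": {
  "moves": [
    {"slide": [-8, 3, -4], "angular": [7.7, -10.6, -14.5], "fingers": 0.4},
    {"slide": [-8, 3, -4], "angular": [7.7, -10.6, -14.5], "fingers": 0.4},
    {"slide": [-8, 3, -4], "angular": [7.7, -10.6, -14.5], "fingers": 0.4},
    {"slide": [-8, 3, -4], "angular": [7.7, -10.6, -14.5], "fingers": 0.4}
  ]
}}

```text
clock: 9.12
tcp_pos: [0.549, -0.0035, 0.2089]
orientation: [-0.001, 0.708, 0.707, -0.0]
wrist_force: [-0.0, 0.3, -1.2]
finger_gap: 0.0513
grip_force: 0.0
```

Run:
```python
from h import *
np.set_printoptions(precision=4,suppress=True)
st=get_state();p=read_camera('wrist');save(p,'w5')
for n,z in dict(hub=.099,knob_grip=.12).items():
    for r in tip_of(n,p)[:2]: print(n,np.round(r['point'],1),round(r['p'],2),at_z(p,r['point'],z,st))
hsv=cv2.cvtColor(p['color'],cv2.COLOR_RGB2HSV);m=cv2.inRange(hsv,(0,150,60),(6,255,255));c=max(cv2.findContours(m,0,2)[0],key=cv2.contourArea);e=cv2.fitEllipse(cv2.convexHull(c));print(e,at_z(p,e[0],.091,st))
print(st['wrist_force']);full([.549,.0015,.114],90.4,st)
```

```text
hub [316.   88.2] 0.83 [0.5451 0.0696 0.099 ]
knob_grip [326.5 196. ] 0.87 [0.552  0.0019 0.12  ]
((319.0802001953125, 78.96282196044922), (162.0552520751953, 169.5104522705078), 0.3084029257297516) [0.5471 0.0753 0.091 ]
[-0.007   0.2583 -1.2417]
slide [ 4.9  0.2 94.9] rv [-0.1 -0.1 -0.5]
```

View pics/w5.png

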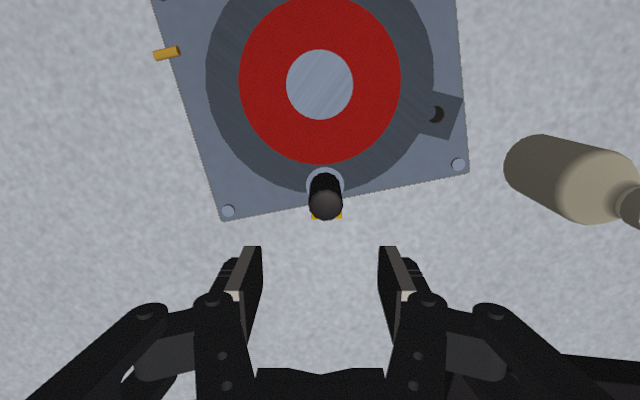

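Camera shows the empty socket at (435,114) and the knob at (326,200), aligned between the pads. I'm descending and closing to a loose cage of about 25 mm.

{"method": "jog_arm", "body": {
  "squeeze": 20,
  "moves": [
    {"slide": [5, 1.5, 30], "angular": [0, 0, 0], "fingers": 0.4},
    {"slide": [5, 1.5, 60], "angular": [0, 0, 0], "fingers": 0.4},
    {"slide": [5, 1.5, 80], "angular": [0, 0, 0], "fingers": 0.4},
    {"slide": [5, 1.5, 95], "angular": [0, 0, 0], "fingers": 0.5},
    {"slide": [5, 1.5, 95], "angular": [0, 0, 0], "fingers": 0.6},
    {"slide": [5, 1.5, 95], "angular": [0, 0, 0], "fingers": 0.66},
    {"slide": [5, 1.5, 95], "angular": [0, 0, 0], "fingers": 0.7},
    {"slide": [5, 1.5, 95], "angular": [0, 0, 0], "fingers": 0.71},
    {"slide": [5, 1.5, 95], "angular": [0, 0, 0], "fingers": 0.71}
  ]
}}

```text
clock: 10.02
tcp_pos: [0.5505, -0.0004, 0.1152]
orientation: [0.0, 0.71, 0.705, 0.001]
wrist_force: [1.7, -0.1, 0.6]
finger_gap: 0.0248
grip_force: 0.6
```

Run:
```python
from h import *
s=get_state();p=read_camera('wrist');save(p,'w6');print(s['wrist_force'],s['grip_force'],s['finger_gap'],s['tcp_pos'])
```

```text
[ 1.68499263 -0.05333105  0.59690764] 0.6043139286339283 0.02479853395970805 [ 5.50470441e-01 -4.25336348e-04  1.15206913e-01]
```

View pics/w6.png

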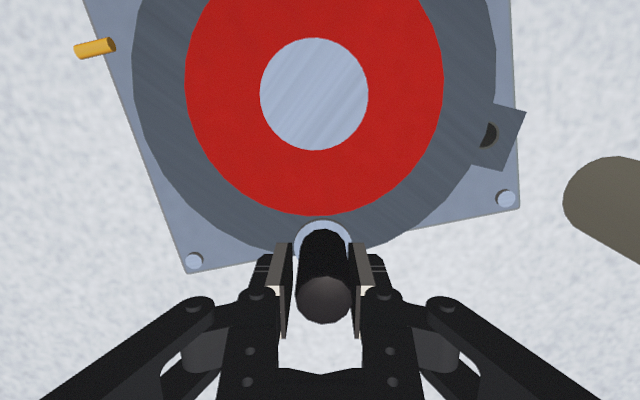

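The knob is caged, with pads on either side at columns 285 and 360. I'm starting the arc at 2° per row.

{"method": "jog_arm", "body": {
  "moves": [
    {"slide": [0.1, 2.5, 0], "angular": [0, 0, -3], "fingers": 0.71},
    {"slide": [0.3, 4.9, 0], "angular": [0, 0, -5.7], "fingers": 0.71},
    {"slide": [0.6, 7.4, 0], "angular": [0, 0, -7.7], "fingers": 0.71},
    {"slide": [1.0, 9.8, 0], "angular": [0, 0, -9.7], "fingers": 0.71},
    {"slide": [1.4, 12.2, 0], "angular": [0, 0, -11.7], "fingers": 0.71},
    {"slide": [2.0, 14.6, 0], "angular": [0, 0, -13.7], "fingers": 0.71},
    {"slide": [2.6, 17.0, 0], "angular": [0, 0, -15.7], "fingers": 0.71},
    {"slide": [3.3, 19.4, 0], "angular": [0, 0, -17.7], "fingers": 0.71},
    {"slide": [4.1, 21.7, 0], "angular": [0, 0, -19.7], "fingers": 0.71},
    {"slide": [5.0, 24.0, 0], "angular": [0, 0, -21.7], "fingers": 0.71}
  ]
}}

```text
clock: 10.9
tcp_pos: [0.5709, 0.0043, 0.1139]
orientation: [-0.002, 0.563, 0.826, -0.002]
wrist_force: [-8.4, -3.3, 5.2]
finger_gap: 0.0249
grip_force: 3.9
```

```bash
cat > log.py <<'E'
from h import *
H=np.array([.548,.0725])
s=get_state();d=s['tcp_pos'][:2]-H;r=np.hypot(*d);a=np.arctan2(d[1],d[0])
M=rot(s['orientation']);F=s['wrist_force'];t=np.array([-np.sin(a),np.cos(a)])
print('t',round(s['clock'],2),'phi',round(np.degrees(a),1),'r',round(r*1000,1),'z',round(s['tcp_pos'][2],4),'toolyaw-180',round(np.degrees(np.arctan2(-M[1,0],-M[0,0])),1),'push',round(-F[:2]@t,2),'rad',round(F[:2]@d/r,2),'Fz',round(F[2],2),'grip',round(s['grip_force'],1),'gap',round(s['finger_gap'],4),'j',s['joint_pos'].round(2))
E
python3 log.py
```

```text
t 10.9 phi -71.4 r 71.9 z 0.1139 toolyaw-180 -68.6 push 9.01 rad 0.47 Fz 5.16 grip 3.9 gap 0.0249 j [-0.13  0.38 -0.18  1.01 -0.    1.06]
```

{"method": "jog_arm", "body": {
  "moves": [
    {"slide": [0.0, 2.5, 0], "angular": [0, 0, -2], "fingers": 0.71},
    {"slide": [0.2, 4.9, 0], "angular": [0, 0, -4], "fingers": 0.71},
    {"slide": [0.4, 7.4, 0], "angular": [0, 0, -6], "fingers": 0.71},
    {"slide": [0.7, 9.8, 0], "angular": [0, 0, -8], "fingers": 0.71},
    {"slide": [1.1, 12.2, 0], "angular": [0, 0, -10], "fingers": 0.71},
    {"slide": [1.5, 14.7, 0], "angular": [0, 0, -12], "fingers": 0.71},
    {"slide": [2.1, 17.1, 0], "angular": [0, 0, -14], "fingers": 0.71},
    {"slide": [2.7, 19.4, 0], "angular": [0, 0, -16], "fingers": 0.71},
    {"slide": [3.4, 21.8, 0], "angular": [0, 0, -18], "fingers": 0.71},
    {"slide": [4.2, 24.1, 0], "angular": [0, 0, -20], "fingers": 0.71}
  ]
}}

```text
clock: 11.73
tcp_pos: [0.5916, 0.0157, 0.114]
orientation: [-0.002, 0.412, 0.911, -0.002]
wrist_force: [-7.4, -7.3, 5.6]
finger_gap: 0.0246
grip_force: 5.4
```

```bash
python3 log.py
```

```text
t 11.73 phi -52.5 r 71.6 z 0.114 toolyaw-180 -48.6 push 10.28 rad 1.27 Fz 5.59 grip 5.4 gap 0.0246 j [-0.11  0.42 -0.13  1.03 -0.    0.74]
```

{"method": "jog_arm", "body": {
  "moves": [
    {"slide": [0.0, 2.5, 0], "angular": [0, 0, -2], "fingers": 0.71},
    {"slide": [0.2, 4.9, 0], "angular": [0, 0, -4], "fingers": 0.71},
    {"slide": [0.4, 7.4, 0], "angular": [0, 0, -6], "fingers": 0.71},
    {"slide": [0.7, 9.8, 0], "angular": [0, 0, -8], "fingers": 0.71},
    {"slide": [1.1, 12.2, 0], "angular": [0, 0, -10], "fingers": 0.71}
  ]
}}

```text
clock: 12.15
tcp_pos: [0.6003, 0.0238, 0.114]
orientation: [-0.002, 0.331, 0.944, -0.003]
wrist_force: [-7.5, -9.6, 4.7]
finger_gap: 0.0251
grip_force: 6.0
```

```bash
python3 log.py
```

```text
t 12.15 phi -43.0 r 71.4 z 0.114 toolyaw-180 -38.7 push 12.12 rad 1.06 Fz 4.68 grip 6.0 gap 0.0251 j [-0.09  0.43 -0.1   1.04 -0.    0.58]
```

{"method": "jog_arm", "body": {
  "moves": [
    {"slide": [0.0, 2.5, 0], "angular": [0, 0, -2], "fingers": 0.71},
    {"slide": [0.2, 4.9, 0], "angular": [0, 0, -4], "fingers": 0.71},
    {"slide": [0.4, 7.4, 0], "angular": [0, 0, -6], "fingers": 0.71},
    {"slide": [0.7, 9.8, 0], "angular": [0, 0, -8], "fingers": 0.71},
    {"slide": [1.1, 12.2, 0], "angular": [0, 0, -10], "fingers": 0.71}
  ]
}}

```text
clock: 12.57
tcp_pos: [0.6075, 0.0334, 0.114]
orientation: [-0.002, 0.248, 0.969, -0.003]
wrist_force: [-5.5, -11.4, 3.6]
finger_gap: 0.0248
grip_force: 6.4
```

```bash
python3 log.py
```

```text
t 12.57 phi -33.3 r 71.2 z 0.114 toolyaw-180 -28.7 push 12.54 rad 1.66 Fz 3.61 grip 6.4 gap 0.0248 j [-0.07  0.45 -0.08  1.05 -0.01  0.43]
```

{"method": "jog_arm", "body": {
  "moves": [
    {"slide": [0.0, 2.5, 0], "angular": [0, 0, -2], "fingers": 0.71},
    {"slide": [0.2, 4.9, 0], "angular": [0, 0, -4], "fingers": 0.71},
    {"slide": [0.4, 7.4, 0], "angular": [0, 0, -6], "fingers": 0.71},
    {"slide": [0.7, 9.8, 0], "angular": [0, 0, -8], "fingers": 0.71},
    {"slide": [1.1, 12.2, 0], "angular": [0, 0, -10], "fingers": 0.71}
  ]
}}

```text
clock: 12.98
tcp_pos: [0.6131, 0.0442, 0.1141]
orientation: [-0.001, 0.163, 0.987, -0.003]
wrist_force: [-4.1, -13.1, 1.4]
finger_gap: 0.0248
grip_force: 6.6
```

```bash
python3 log.py
```

```text
t 12.98 phi -23.5 r 71.0 z 0.1141 toolyaw-180 -18.7 push 13.6 rad 1.48 Fz 1.37 grip 6.6 gap 0.0248 j [-0.06  0.46 -0.06  1.05 -0.01  0.27]
```

{"method": "jog_arm", "body": {
  "moves": [
    {"slide": [0.0, 2.5, 0], "angular": [0, 0, -2], "fingers": 0.71},
    {"slide": [0.2, 4.9, 0], "angular": [0, 0, -4], "fingers": 0.71},
    {"slide": [0.4, 7.4, 0], "angular": [0, 0, -6], "fingers": 0.71},
    {"slide": [0.7, 9.8, 0], "angular": [0, 0, -8], "fingers": 0.71},
    {"slide": [1.1, 12.2, 0], "angular": [0, 0, -10], "fingers": 0.71}
  ]
}}

```text
clock: 13.4
tcp_pos: [0.6168, 0.0559, 0.1141]
orientation: [-0.001, 0.076, 0.997, -0.003]
wrist_force: [-1.2, -13.3, 0.8]
finger_gap: 0.0249
grip_force: 6.5
```

```bash
python3 log.py
```

```text
t 13.4 phi -13.6 r 70.8 z 0.1141 toolyaw-180 -8.7 push 13.25 rad 1.98 Fz 0.8 grip 6.5 gap 0.0249 j [-0.04  0.46 -0.05  1.06 -0.01  0.12]
```

{"method": "jog_arm", "body": {
  "moves": [
    {"slide": [0.0, 2.5, 0], "angular": [0, 0, -2], "fingers": 0.71},
    {"slide": [0.2, 4.9, 0], "angular": [0, 0, -4], "fingers": 0.71},
    {"slide": [0.4, 7.4, 0], "angular": [0, 0, -6], "fingers": 0.71},
    {"slide": [0.7, 9.8, 0], "angular": [0, 0, -8], "fingers": 0.71},
    {"slide": [1.1, 12.2, 0], "angular": [0, 0, -10], "fingers": 0.71}
  ]
}}

```text
clock: 13.82
tcp_pos: [0.6183, 0.0682, 0.1142]
orientation: [-0.0, -0.011, 1.0, -0.003]
wrist_force: [0.6, -12.2, -0.9]
finger_gap: 0.0247
grip_force: 6.2
```

```bash
python3 log.py
```

```text
t 13.82 phi -3.5 r 70.5 z 0.1142 toolyaw-180 1.3 push 12.13 rad 1.32 Fz -0.92 grip 6.2 gap 0.0247 j [-0.02  0.47 -0.05  1.06 -0.01 -0.04]
```

{"method": "jog_arm", "body": {
  "moves": [
    {"slide": [0.0, 2.5, 0], "angular": [0, 0, -2], "fingers": 0.71},
    {"slide": [0.2, 4.9, 0], "angular": [0, 0, -4], "fingers": 0.71},
    {"slide": [0.4, 7.4, 0], "angular": [0, 0, -6], "fingers": 0.71},
    {"slide": [0.7, 9.8, 0], "angular": [0, 0, -8], "fingers": 0.71},
    {"slide": [1.1, 12.2, 0], "angular": [0, 0, -10], "fingers": 0.71}
  ]
}}

```text
clock: 14.23
tcp_pos: [0.6176, 0.0808, 0.1142]
orientation: [0.0, -0.098, 0.995, -0.002]
wrist_force: [2.4, -11.0, -2.3]
finger_gap: 0.025
grip_force: 5.6
```

```bash
python3 log.py
```

```text
t 14.23 phi 6.8 r 70.1 z 0.1142 toolyaw-180 11.3 push 11.23 rad 1.1 Fz -2.26 grip 5.6 gap 0.025 j [ 0.    0.47 -0.05  1.06 -0.   -0.19]
```

{"method": "jog_arm", "body": {
  "moves": [
    {"slide": [0.0, 2.5, 0], "angular": [0, 0, -2], "fingers": 0.71},
    {"slide": [0.2, 4.9, 0], "angular": [0, 0, -4], "fingers": 0.71},
    {"slide": [0.4, 7.4, 0], "angular": [0, 0, -6], "fingers": 0.71},
    {"slide": [0.7, 9.8, 0], "angular": [0, 0, -8], "fingers": 0.71},
    {"slide": [1.1, 12.2, 0], "angular": [0, 0, -10], "fingers": 0.71}
  ]
}}

```text
clock: 14.65
tcp_pos: [0.6145, 0.0931, 0.1142]
orientation: [0.0, -0.185, 0.983, -0.002]
wrist_force: [4.8, -9.1, -2.3]
finger_gap: 0.025
grip_force: 4.8
```

```bash
python3 log.py
```

```text
t 14.65 phi 17.2 r 69.7 z 0.1142 toolyaw-180 21.3 push 10.09 rad 1.89 Fz -2.28 grip 4.8 gap 0.025 j [ 0.02  0.46 -0.05  1.06 -0.   -0.35]
```

{"method": "jog_arm", "body": {
  "moves": [
    {"slide": [0.0, 2.5, 0], "angular": [0, 0, -2], "fingers": 0.71},
    {"slide": [0.2, 4.9, 0], "angular": [0, 0, -4], "fingers": 0.71},
    {"slide": [0.4, 7.4, 0], "angular": [0, 0, -6], "fingers": 0.71},
    {"slide": [0.7, 9.8, 0], "angular": [0, 0, -8], "fingers": 0.71},
    {"slide": [1.1, 12.2, 0], "angular": [0, 0, -10], "fingers": 0.71}
  ]
}}

```text
clock: 15.07
tcp_pos: [0.6092, 0.1049, 0.1142]
orientation: [0.001, -0.27, 0.963, -0.001]
wrist_force: [3.5, -5.9, -2.3]
finger_gap: 0.0249
grip_force: 3.9
```

```bash
python3 log.py
```

```text
t 15.07 phi 27.9 r 69.2 z 0.1142 toolyaw-180 31.3 push 6.86 rad 0.34 Fz -2.32 grip 3.9 gap 0.0249 j [ 0.04  0.46 -0.06  1.05 -0.   -0.51]
```

{"method": "jog_arm", "body": {
  "moves": [
    {"slide": [0.0, 1.3, 0], "angular": [0, 0, -1], "fingers": 0.71},
    {"slide": [0.0, 2.5, 0], "angular": [0, 0, -2], "fingers": 0.71},
    {"slide": [0.1, 3.7, 0], "angular": [0, 0, -3], "fingers": 0.71},
    {"slide": [0.2, 4.9, 0], "angular": [0, 0, -4], "fingers": 0.71},
    {"slide": [0.3, 6.1, 0], "angular": [0, 0, -5], "fingers": 0.71}
  ]
}}

```text
clock: 15.48
tcp_pos: [0.6057, 0.1104, 0.1142]
orientation: [0.001, -0.312, 0.95, -0.001]
wrist_force: [4.2, -5.0, -3.2]
finger_gap: 0.0247
grip_force: 3.3
```

```bash
python3 log.py
```

```text
t 15.48 phi 33.3 r 69.0 z 0.1142 toolyaw-180 36.3 push 6.44 rad 0.76 Fz -3.21 grip 3.3 gap 0.0247 j [ 0.05  0.45 -0.07  1.05 -0.   -0.58]
```

{"method": "jog_arm", "body": {
  "moves": [
    {"slide": [0.0, 1.3, 0], "angular": [0, 0, -1], "fingers": 0.71},
    {"slide": [0.0, 2.5, 0], "angular": [0, 0, -2], "fingers": 0.71},
    {"slide": [0.1, 3.7, 0], "angular": [0, 0, -3], "fingers": 0.71},
    {"slide": [0.2, 4.9, 0], "angular": [0, 0, -4], "fingers": 0.71}
  ]
}}

```text
clock: 15.82
tcp_pos: [0.6025, 0.1145, 0.1142]
orientation: [0.001, -0.345, 0.939, -0.001]
wrist_force: [4.7, -4.4, -2.9]
finger_gap: 0.025
grip_force: 2.9
```

```bash
python3 log.py
```

```text
t 15.82 phi 37.6 r 68.8 z 0.1142 toolyaw-180 40.3 push 6.33 rad 1.03 Fz -2.9 grip 2.9 gap 0.025 j [ 0.06  0.45 -0.07  1.05 -0.   -0.65]
```

{"method": "jog_arm", "body": {
  "moves": [
    {"slide": [0.0, 1.3, 0], "angular": [0, 0, -1], "fingers": 0.71},
    {"slide": [0.0, 2.5, 0], "angular": [0, 0, -2], "fingers": 0.71},
    {"slide": [0.1, 3.7, 0], "angular": [0, 0, -3], "fingers": 0.71},
    {"slide": [0.2, 4.9, 0], "angular": [0, 0, -4], "fingers": 0.71}
  ]
}}

```text
clock: 16.15
tcp_pos: [0.5991, 0.1184, 0.1142]
orientation: [0.001, -0.377, 0.926, -0.0]
wrist_force: [3.8, -3.4, -2.9]
finger_gap: 0.0248
grip_force: 2.5
```

```bash
python3 log.py
```

```text
t 16.15 phi 41.9 r 68.6 z 0.1142 toolyaw-180 44.3 push 5.07 rad 0.49 Fz -2.94 grip 2.5 gap 0.0248 j [ 0.06  0.44 -0.08  1.04 -0.   -0.71]
```

{"method": "jog_arm", "body": {
  "moves": [
    {"slide": [0.0, 1.3, 0], "angular": [0, 0, -1], "fingers": 0.71},
    {"slide": [0.0, 2.5, 0], "angular": [0, 0, -2], "fingers": 0.71},
    {"slide": [0.1, 3.7, 0], "angular": [0, 0, -3], "fingers": 0.71}
  ]
}}

```text
clock: 16.4
tcp_pos: [0.596, 0.1215, 0.1142]
orientation: [0.0, -0.402, 0.916, 0.0]
wrist_force: [3.2, -2.0, -1.6]
finger_gap: 0.0246
grip_force: 2.2
```

```bash
python3 log.py
python3 - <<'E'
import numpy as np
from scipy.optimize import curve_fit
phi=np.array([-71.4,-52.5,-43,-33.3,-23.5,-13.6,-3.5,6.8,17.2,27.9,33.3,37.6])
P=np.array([9.01,10.28,12.12,12.54,13.6,13.25,12.13,11.23,10.09,6.86,6.44,6.33]);G=2*np.array([3.9,5.4,6,6.4,6.6,6.5,6.2,5.6,4.8,3.9,3.3,2.9])
f=lambda x,t,d,a:d-a*np.sin(np.pi/2*np.radians(x-t))
for y in (P,G):
    print(curve_fit(f,phi[1:],y[1:],[38,5.7,7])[0], curve_fit(lambda x,t:f(x,t,5.7,7),phi[1:],y[1:],[38])[0])
E
```

```text
t 16.4 phi 45.6 r 68.6 z 0.1142 toolyaw-180 47.4 push 3.67 rad 0.86 Fz -1.65 grip 2.2 gap 0.0246 j [ 0.07  0.44 -0.09  1.04  0.   -0.76]
[36.98466656  5.83559189  7.40578295] [37.55346978]
[35.940466    6.14937543  7.05082383] [37.36359793]
```

The fit puts the top near 37–38°. The wheel is now about 0.15 rad past it, with push around 4 N. I'll ease off, open and lift.

{"method": "jog_arm", "body": {
  "moves": [
    {"slide": [0, -0.5, 0], "angular": [0, 0, 0], "fingers": 0.7},
    {"slide": [0, -1, 0], "angular": [0, 0, 0], "fingers": 0.68},
    {"slide": [0, -1.5, 0], "angular": [0, 0, 0], "fingers": 0.66},
    {"slide": [0, -1.5, 0], "angular": [0, 0, 0], "fingers": 0.6},
    {"slide": [0, -1.5, 0], "angular": [0, 0, 0], "fingers": 0.5},
    {"slide": [0, -1.5, 0], "angular": [0, 0, 0], "fingers": 0.4},
    {"slide": [0, -1.5, 0], "angular": [0, 0, 0], "fingers": 0.4},
    {"slide": [0, -1.5, -15], "angular": [0, 0, 0], "fingers": 0.4},
    {"slide": [0, -1.5, -40], "angular": [0, 0, 0], "fingers": 0.4},
    {"slide": [0, -1.5, -80], "angular": [0, 0, 0], "fingers": 0.4}
  ]
}}

```text
clock: 17.23
tcp_pos: [0.5937, 0.1207, 0.1906]
orientation: [-0.004, -0.402, 0.916, 0.003]
wrist_force: [-0.0, -0.0, -0.5]
finger_gap: 0.0515
grip_force: 0.0
```

Run:
```python
from h import *
st=get_state();p=read_camera('wrist');save(p,'w7')
r=tip_of('knob_grip',p)[0];k=at_z(p,r['point'],.12,st);d=k[:2]-[.548,.0725];print(r,k,np.degrees(np.arctan2(d[1],d[0])),np.hypot(*d),st['tcp_pos'],st['wrist_force'])
```

```text
{'point': [315.6, 216.9], 'p': 0.9} [0.5952098  0.12125061 0.12      ] 45.91990341502386 0.06786300384998516 [0.59373662 0.1206573  0.19061286] [-0.00555294 -0.02547136 -0.50491725]
```

View pics/w7.png

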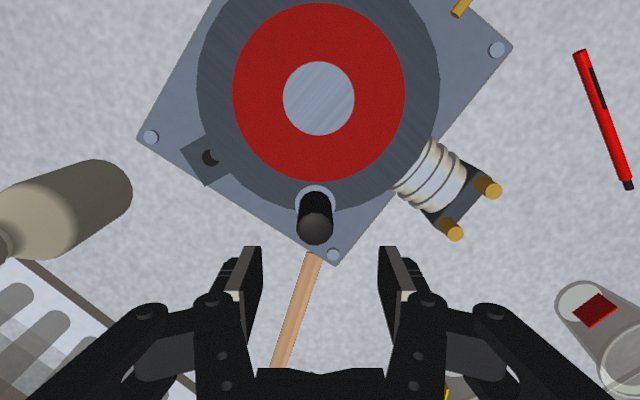

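The knob at (315,222) stayed at about 46°, free of the gripper, and nothing else has moved. Handing in.

```bash
python3 -c "
from workcell import *
print(hand_in())"
```

```text
the job is handed in; nothing more can be done
None
```

The stop pin is lying in the white tray, and the flywheel has been turned over compression and released about 0.15 rad past the top by my force fit; it stayed put, and the job is handed in (the hand-in returned no verdict).

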